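# Send the specimen tote through the roller lane and clamp it in the hatch bay

### The job

First swing the cam lever at the bay mouth fully open, then stand every white specimen canister that is on the counter upright in the grey tote, one to a cell. Then push the tote along the rollers, without lifting it off them, fully home against the end stop of the bay; only then, with the lever still open, turn the adjusting nut clockwise until its pointed end lines up with the index line on the block, and finally swing the lever fully closed behind the tote. Leave everything else on the counter where it is.

Things in the scene. Friction and masses are not known exactly. Their poses are not given: they have to be found in the camera images.
- lane: Fixed roller lane, 660 mm long. Origin: on the counter, on the lane's centre line at the bay mouth. y runs along the lane from the bay (negative y) to the loading end (positive y), x across it away from the robot, z up. Free rollers lie 40 mm apart from y -0.26 to +0.38, tops at z 0.045. Side rails (inner faces at x +-0.064, top z 0.06) guide the tote. The bay is described at stop_face.
- stop_face (a point): Centre of the face of the bay's end stop, which the tote's leading end meets (lane y -0.277, z 0.075; the stop's top is z 0.11). The steel bay's cheeks stand at lane |x| 0.068 to 0.074, y -0.275 to -0.03, top z 0.11. Behind the stop, from lane y -0.33, stands a white hatch 0.21 m tall, 0.24 m wide.
- tote: Open grey plastic tote, 120 mm wide (its x), 260 mm long (its y), 55 mm tall, floor and end walls 5 mm, 0.3 to 0.55 kg; origin: centre of its underside. Black foam makes one row of four cells, 60 x 60 mm, 47 mm deep, centred at its y -0.095, -0.032, 0.032, 0.095, x 0; one canister a cell. It starts on the rollers at the loading end, its y along the lane's; fully home its origin is at lane y -0.147.
- cam (a joint): Cam lever on a vertical pivot at the bay mouth, robot's side. 0 = closed: its steel nose (78 mm from the pivot, 14 mm wide, z 0.066 to 0.090) lies straight across the lane and blocks the bay. Grows anticlockwise seen from above to 1.65 = fully open (nose alongside the lane, pointing to the loading end). Stays where left; about 2 N at the grip moves it.
- cam_pivot (a point): Point on the cam lever's vertical pivot axis, at the grip's height (lane x -0.098, y 0, z 0.111).
- cam_grip (a point): Centre of the cam lever's upright round black grip: 20 mm across, z 0.087 to 0.131, standing on the lever's flat arm (16 mm wide, top z 0.089), 75 mm from the pivot. Seen from the pivot it lies 135 degrees anticlockwise from the lane's x when closed (joint 0), and turns with the lever, to 225 to 230 degrees fully open.
- nut (a joint): Adjusting nut on a vertical axis, on the grey block beside the bay: the angle grows clockwise seen from above. At 0 its pointed end points along the lane's +y, at 1.57 along the lane's +x, at the black index line on the block's top. Range 0 to 2.8; it stays where left, friction 0.06 N m.
- nut_grip (a point): On the nut's axis (lane x -0.112, y -0.17), at the height to grip its upright bar (z 0.122): the bar is 50 mm long, 14 mm thick, z 0.103 to 0.137, above a round flange of radius 17 mm; one end tapers to a pointed nose, 38 mm from the axis. The point's y axis points along the bar to the pointed end. The block below is 59 x 60 mm, top z 0.088.
- can1_c (a point): White plastic specimen canister, a plain upright cylinder 46 mm across and 90 mm tall with two thin grey bands, the lower one near its weighted foot, 0.08 to 0.18 kg; the point is its centre, half-way up, z along its axis. Absent in some runs.
- can2_c (a point): White plastic specimen canister, a plain upright cylinder 46 mm across and 90 mm tall with two thin grey bands, the lower one near its weighted foot, 0.08 to 0.18 kg; the point is its centre, half-way up, z along its axis. Absent in some runs.
- can3_c (a point): White plastic specimen canister, a plain upright cylinder 46 mm across and 90 mm tall with two thin grey bands, the lower one near its weighted foot, 0.08 to 0.18 kg; the point is its centre, half-way up, z along its axis. Absent in some runs.
- can4_c (a point): White plastic specimen canister, a plain upright cylinder 46 mm across and 90 mm tall with two thin grey bands, the lower one near its weighted foot, 0.08 to 0.18 kg; the point is its centre, half-way up, z along its axis. Absent in some runs.
- tape: Bystander, to be left alone: roll of tape lying flat, 84 mm across, 24 mm tall; origin at the centre of its underside.
- swabbox: Bystander, to be left alone: small cardboard box 45 x 70 x 28 mm; origin at the centre of its underside.
- penlight: Bystander, to be left alone: steel penlight, 130 x 16 x 14 mm, along its x; origin at the centre of its underside.
- saline: Bystander, to be left alone: white bottle, 60 mm across, 110 mm tall; origin at the centre of its underside.
Things that resemble listed ones, but are neither listed nor needed, are in the scene too. What is shaped like the part that bears can1_c but turquoise is not meant.

How it is judged (in metres and radians):
On the way, in this order (a step that is already met when the one before it is completed fails the run):
1. the cam lever is fully open (value of joint cam above 1.45 rad), for 0.2 s.
2. all canisters stand upright in the tote (x of can1_c in the frame of tote between -0.05 and 0.05 m and y of can1_c in the frame of tote between -0.12 and 0.12 m and z of can1_c in the frame of tote between 0.03 and 0.06 m and angle between each of can1_c, can2_c, can3_c, can4_c's own z axis and vertical below 0.35 rad and x of can2_c in the frame of tote between -0.05 and 0.05 m and y of can2_c in the frame of tote between -0.12 and 0.12 m and z of can2_c in the frame of tote between 0.03 and 0.06 m and x of can3_c in the frame of tote between -0.05 and 0.05 m and y of can3_c in the frame of tote between -0.12 and 0.12 m and z of can3_c in the frame of tote between 0.03 and 0.06 m and x of can4_c in the frame of tote between -0.05 and 0.05 m and y of can4_c in the frame of tote between -0.12 and 0.12 m and z of can4_c in the frame of tote between 0.03 and 0.06 m), for 0.2 s.
3. the tote is fully home in the bay on the rollers, with the canisters, lever still open (all of step 2 and y of tote in the frame of lane below -0.137 m and z of tote in the frame of lane below 0.052 m and value of joint cam above 1.3 rad), for 0.3 s.
4. the nut's pointed end is at the index line, with the lever open and the tote home (value of joint nut between 1.37 and 1.77 rad and y of tote in the frame of lane below -0.137 m and z of tote in the frame of lane below 0.052 m and value of joint cam above 1.3 rad), for 0.2 s.
5. the lever is fully closed behind the tote (value of joint cam below 0.1 rad and y of tote in the frame of lane below -0.137 m and z of tote in the frame of lane below 0.052 m), for 0.2 s.
At the end, for the whole second after the job is handed in: The tote stands on the rollers within 10 mm of the end stop, at rest, with every present canister upright (within 0.35 rad) on its floor; the nut is within 0.2 rad of the index line (1.57); the cam lever is closed (below 0.1 rad) (all of step 2 and all of step 5 and value of joint nut between 1.37 and 1.77 rad and linear speed of tote below 0.02 m/s); the robot touches nothing.
It fails at once if the tote is lifted off the rollers by more than 25 mm (z of tote in the frame of lane above 0.07 m).
It fails at once if a bystander is moved by more than 5 cm (distance of any of tape, swabbox, penlight, saline from where it was at the start of the episode above 0.05 m).
Of can1, can2, can3, can4 only 2 to 4 are there at a start; the rules pass over those that are not, and their reading is None.
At some moment in a run one of can1, can2, can3, can4 may be knocked a few centimetres aside while the robot is not near it.
Once in a run the grip may slacken for a moment while it holds something.
It also fails if it takes over 208 s, if anything falls off the work surface, if the arm or the gripper's body presses on something with over 40 N, if the wrist force passes 120 N, or if a joint passes its speed limit or range.

### The arm

A 6-joint arm with a two-finger parallel gripper is mounted at the origin on the work surface. World frame = base frame: x ahead of the robot, y to its left, z up, the work surface at z = 0. Lengths are in mm, angles in degrees, forces in N, time in s.
With the tool pointing down it reaches from about 325 to 925 mm from the base axis. Payload 3.1 kg.
Tool frame: the origin (TCP) lies at the very end of the fingers, on their centre line; the grasp point (between the pads) lies grasp_offset behind it (grasp_offset is the distance from the TCP to the grasp point, in mm); z points along the fingers, x is the direction in which the jaws open and shut, and the axes are right-handed (so a half turn about z gives the same grasp; the last joint's range is limited). The gripper opens to 85 mm and grips with 20 to 120 N. Pads are 22 mm wide; open, the fingers measure 114 mm over their backs; the gripper's body (76 mm by 85 mm) begins 54 mm behind the grasp point. The pads swing forward as they close: fully open they stand 13 mm farther back than shut.
Start: joints at [64.217, 12.427, 92.441, -0, 75.132, -6.429], TCP at [207.115, 589.697, 231.3] pointing down, gripper open.
Joint ranges: [-157.48, 157.48], [-44.54, 120.13], [17.64, 146.25], [-64.5, 244.5], [7.68, 150.69], [-147.95, 147.95]. Speed limits (degrees/s): [159.86, 159.86, 180, 180, 180, 180].

### API

Orientations are given as [roll, pitch, yaw] about the fixed x, y, z axes, in that order (R = Rz(yaw) Ry(pitch) Rx(roll)).
In Python, from station import * gives the robot as it stands. Calls block until the motion is done:
- goto(position, orientation): joint-space move of the TCP to a pose.
- move_l(position, attitude=None, speed=150): straight line of the TCP; attitude=None keeps the orientation; speed is the mean speed in mm/s.
- move_j(angles): joint-space move.
- grip(opening, squeeze=None): finger opening in mm; squeeze is the grip in N (None keeps the last); returns when the fingers have stopped.
- wait(seconds).
- solve_ik(position, orientation): joint angles nearest the present ones, or None.
- get_obs(): the state.
- get_image(name): name is "scene" or "top" or "wrist"; returns the picture (420x560x3 uint8, red, green, blue); there is no depth.
- get_calibration(name): a dict with "fx", "fy", "cx", "cy" (pixels), "R" (3x3) and "t" (3): a world point X has camera coordinates R X + t; the wrist camera has in their place "mount" (4x4, takes a point from camera to tool coordinates, whose origin is the TCP and whose axes are the tool frame's). Camera axes: x right, y down, z forward; pixel columns grow to the right and rows downward; lengths in mm; the calibration is good to about 2 mm. A picture is of the moment at which its call begins: read the wrist's pose just before it. get_calibration takes no time and is no camera call.
A pose or a line that the arm cannot do raises Unreachable and nothing moves.
- sign_off(): hands the job in, once; it reports no verdict.
Trained networks look in the newest picture that a camera, given by its name, has taken for a name from the list of things; names that differ only in an ending like _2 or _b are one class to them, and where a whole thing is asked for, a point or a joint stands for the part that bears it (a point fixed in the world has none). Each returns a list of dicts, best first, with "score" (0 to 1); they miss things now and then, are a little off and sometimes report something else, mostly with a low value. They report only what shows in the picture. A call takes as long as a camera call. They do not tell look-alikes from the thing itself.
- spot_in(name, camera): "extent" ([centre column, centre row, width, height] in pixels, round what is visible of it).
- regions_of(name, camera): "region" (420x560 bool, what is visible of it) and "extent" ([centre column, centre row, width, height] in pixels, round what is visible of it).
The state is a dict: "t": time; "joint_pos": joint angles; "qvel": joint speeds; "effort": joint torques, N m; "tcp_pos": TCP position; "ee_rot": TCP orientation; "wrist_force": force on the tool from outside, world axes, zero at the start; "moment": the same for the moment, N m; "grip_width": finger opening in mm.
Only numpy, scipy, OpenCV 4.12 (cv2) and the standard library are available. Lean on these libraries where they do the work, as an engineer would, in place of code of your own. Each camera call takes 0.05 s, during which the arm holds its last target.

## Working session

There is one attempt and no reset: what is moved stays moved. The work goes in short steps, each a Python script; the robot and the scene stay as the last script left them, time stands still between calls to the robot, and variables do not carry over. Pictures are saved under pics/ and viewed, and the job is handed in when it is done.

```bash
ls; mkdir -p pics; python3 - <<'E'
from station import *
import cv2
o=get_obs(); print(o)
for n in ["scene","top","wrist"]:
    im=get_image(n); cv2.imwrite(f"pics/a_{n}.png",im[:,:,::-1])
    c=get_calibration(n); print(n,c)
E
```

```text
pics
{'t': 0.0, 'joint_pos': array([ 6.42173758e+01,  1.24750739e+01,  9.25284211e+01,  6.03923067e-04,
        7.51307649e+01, -6.42551392e+00]), 'qvel': array([ 0.02700937, -0.03552489,  0.025781  ,  0.03529917, -0.08091152,
       -0.07013904]), 'effort': array([-1.25083698e-03, -3.96841407e+01, -3.03854835e+01, -1.58173498e-04,
        9.65885818e-03, -7.32169738e-07]), 'tcp_pos': array([206.75192724, 588.96030931, 229.98700786]), 'ee_rot': array([-1.79984395e+02,  1.33351155e-01,  7.06427523e+01]), 'wrist_force': array([ 0.24539737, -0.05160086, -1.16537487]), 'moment': array([ 0.01715028, -0.05802888,  0.0089165 ]), 'grip_width': 85.22844575556707}
scene {'fx': 391.55481173010793, 'fy': 391.55481173010793, 'cx': 281.87270847755684, 'cy': 211.72216010692532, 'R': array([[-0.68841749,  0.72518508, -0.01370976],
       [ 0.58300718,  0.5420057 , -0.60525403],
       [-0.43149043, -0.42466035, -0.79591432]]), 't': array([ 322.20937395, -234.6081187 , 1322.3751489 ])}
top {'fx': 457.2435581425858, 'fy': 457.2435581425858, 'cx': 276.00608472449926, 'cy': 209.24701476080858, 'R': array([[ 0.00922587, -0.99979807,  0.0178522 ],
       [-0.99450546, -0.01103585, -0.10410138],
       [ 0.10427737, -0.01679368, -0.99440646]]), 't': array([   3.48570982,  490.29730013, 1113.39653774])}
wrist {'fx': 319.99509792802, 'fy': 319.99509792802, 'cx': 277.4850376573468, 'cy': 212.58475869864952, 'mount': array([[ 9.99998961e-01,  1.43985422e-03,  7.12250235e-05,
         8.77355481e-01],
       [-1.39113270e-03,  9.50842738e-01,  3.09671040e-01,
        -7.97433321e+01],
       [ 3.78157357e-04, -3.09670817e-01,  9.50843753e-01,
        -1.42486441e+02],
       [ 0.00000000e+00,  0.00000000e+00,  0.00000000e+00,
         1.00000000e+00]])}
```

View pics/a_top.png

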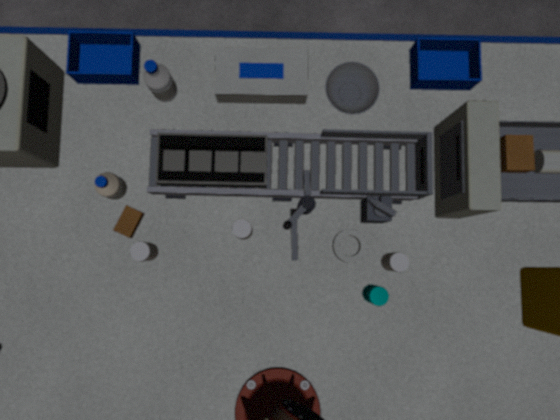

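View pics/a_scene.png

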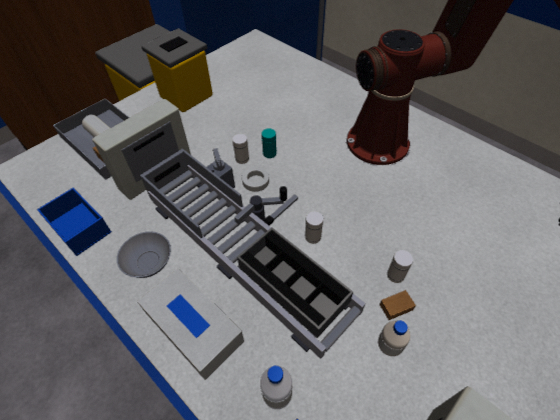

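View pics/a_wrist.png

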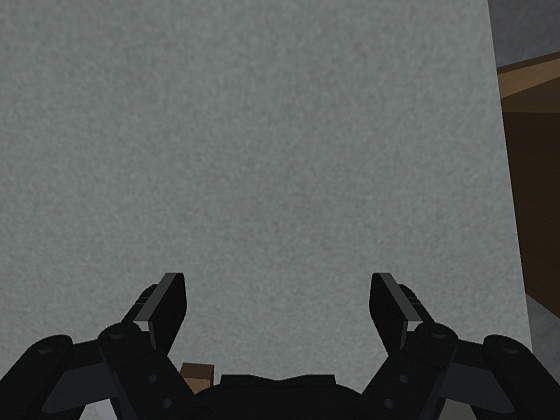

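```bash
cat > h.py <<'E'
from station import *
import cv2, numpy as np
def crop(im,x0,y0,x1,y1,name,s=4,g=1.6):
    c=im[y0:y1,x0:x1,::-1].astype(float)*g
    c=cv2.resize(np.clip(c,0,255).astype(np.uint8),None,fx=s,fy=s,interpolation=cv2.INTER_CUBIC)
    cv2.imwrite("pics/"+name+".png",c)
def cam(name):
    c=get_calibration(name); K=np.array([[c['fx'],0,c['cx']],[0,c['fy'],c['cy']],[0,0,1.]])
    return K,np.array(c['R']),np.array(c['t'])
def back(name,u,v,z):
    K,R,t=cam(name); d=R.T@np.linalg.inv(K)@np.array([u,v,1.]); C=-R.T@t
    return C+d*(z-C[2])/d[2]
def proj(name,X):
    K,R,t=cam(name); p=(K@(R@np.atleast_2d(X).T+t[:,None])).T; return p[:,:2]/p[:,2:]
E
python3 - <<'E'
from h import *
im=get_image("top"); crop(im,90,120,290,270,"b1"); crop(im,270,90,470,240+60,"b2",3)
for n in ["can1_c","cam","nut","tote","tape","swabbox","penlight","saline","lane"]:
    print(n,[(round(d['score'],2),[round(float(x),1) for x in d['extent']]) for d in spot_in(n,"top")])
im=get_image("scene"); crop(im,200,120,400,270,"b3");crop(im,40,60,240,210,"b4")
for n in ["can1_c","cam","nut"]:
    print(n,[(round(d['score'],2),[round(float(x),1) for x in d['extent']]) for d in spot_in(n,"scene")])
E
```

```text
can1_c [(0.93, [376.6, 295.2, 28.2, 21.4]), (0.9, [396.7, 263.2, 29.6, 19.9]), (0.19, [325.1, 164.2, 354.5, 128.0])]
cam [(0.85, [301.4, 200.7, 27.0, 60.0]), (0.7, [146.3, 251.2, 25.0, 20.9])]
nut [(0.71, [381.9, 209.2, 23.1, 21.1])]
tote [(0.61, [212.8, 161.3, 118.0, 58.3])]
tape [(0.83, [348.9, 246.6, 31.9, 34.1]), (0.7, [112.2, 184.9, 36.9, 32.1]), (0.56, [324.9, 163.8, 348.7, 133.1]), (0.28, [297.9, 200.4, 34.9, 58.5])]
swabbox [(0.89, [129.1, 220.4, 28.3, 30.8])]
penlight [(0.6, [294.7, 234.0, 8.8, 52.0])]
saline [(0.72, [112.0, 186.8, 38.4, 28.9])]
lane [(0.65, [327.4, 162.5, 354.6, 128.0]), (0.19, [214.6, 161.5, 119.0, 56.6])]
can1_c [(0.97, [267.9, 142.2, 16.5, 29.1]), (0.66, [241.0, 148.8, 20.0, 26.1])]
cam [(0.76, [262.2, 205.2, 51.7, 37.5])]
nut [(0.43, [219.5, 157.5, 8.2, 21.8])]
```

View pics/b1.png

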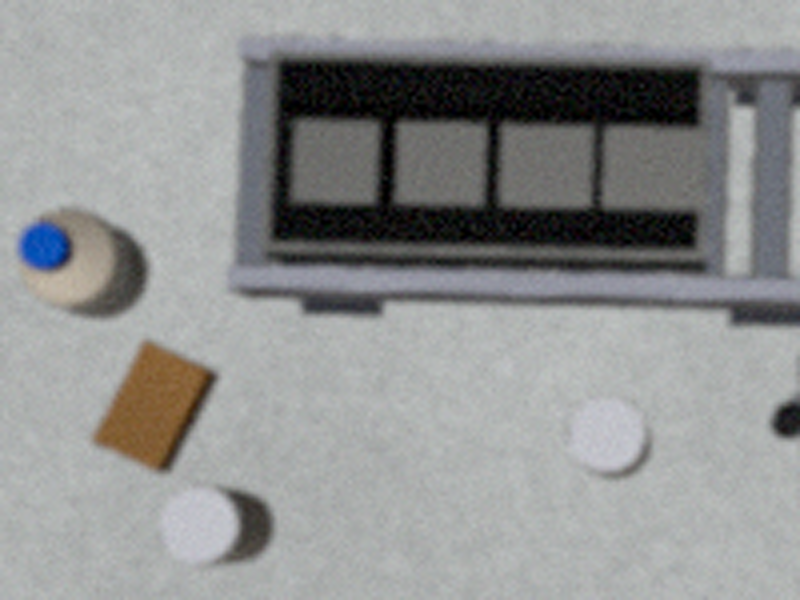

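View pics/b2.png

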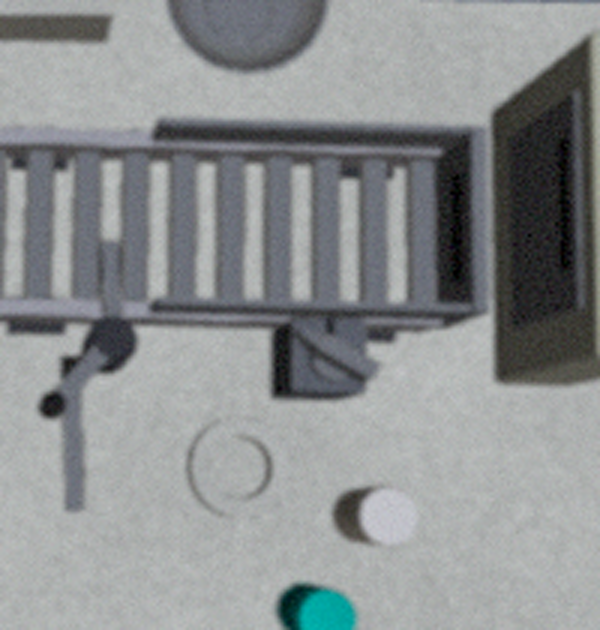

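View pics/b3.png

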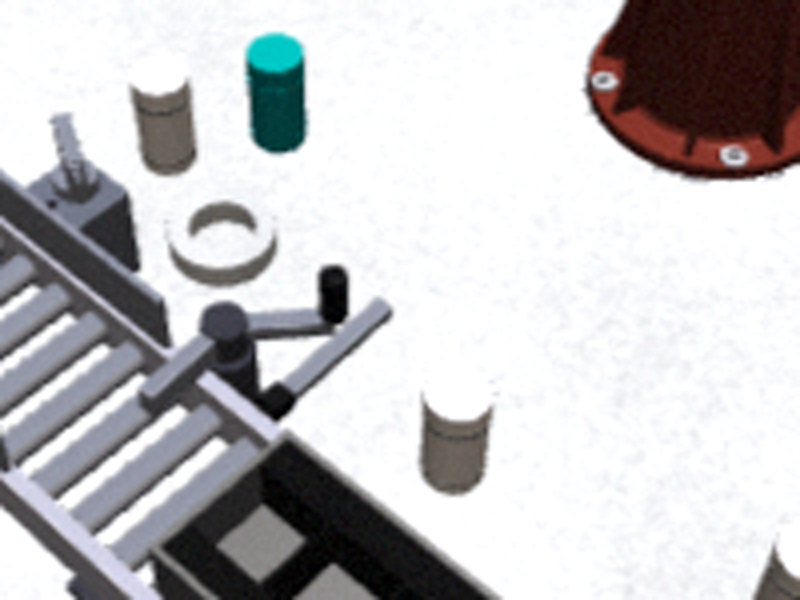

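View pics/b4.png

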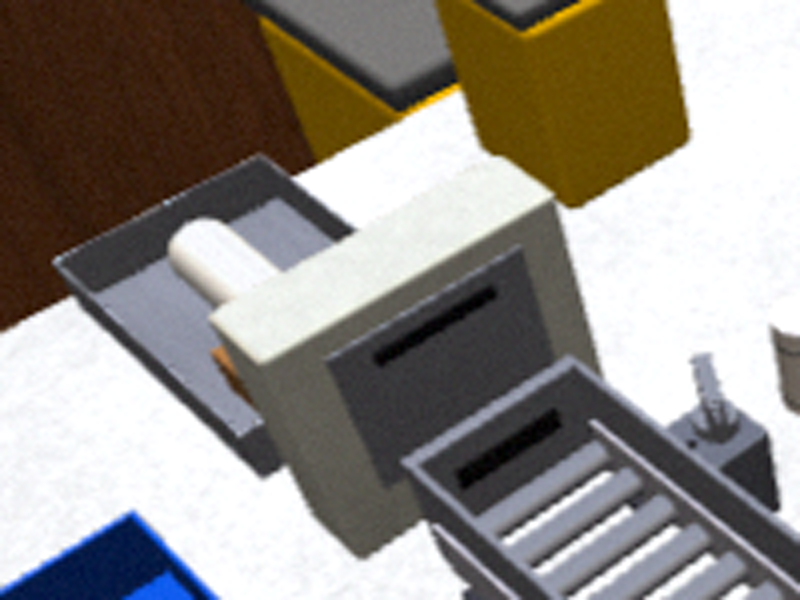

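```bash
cat > lane.py <<'E'
from h import *
from scipy.optimize import least_squares
def L2W(p,P):
    x,y,a=p; c,s=np.cos(a),np.sin(a); P=np.atleast_2d(P).astype(float)
    return np.c_[x+c*P[:,0]-s*P[:,1], y+s*P[:,0]+c*P[:,1], P[:,2]]
E
python3 - <<'E'
from lane import *
def res(q):
    p=q[:3]; r=[]
    def pt(n,P,uv): r.extend(proj(n,L2W(p,P))[0]-uv)
    pt("top",[-98,0,q[3]],[270+111/3,90+340/3]); pt("scene",[-98,0,q[3]],[200+223/4,120+316/4])
    g=[-98+75*np.cos(q[4]),75*np.sin(q[4]),131]
    pt("top",g,[270+52/3,90+405/3]); pt("scene",g,[200+333/4,120+270/4])
    for y,u in [(-260,425),(-180,328),(-100,232),(-20,135),(60,39)]:
        r.append(proj("top",L2W(p,[0,y,45]))[0,0]-(270+u/3))
    # rail inner top edges, top view at y=60
    r.append(proj("top",L2W(p,[64,60,60]))[0,1]-(90+150/3)); r.append(proj("top",L2W(p,[-64,60,60]))[0,1]-(90+300/3))
    # stop top front
    r.append(proj("top",L2W(p,[0,-277,110]))[0,0]-(270+472/3))
    return r
K,R,t=cam("top")
x0=list(back("top",307,165,45)[:2])+[0,100,2.4]
s=least_squares(res,x0); print(s.x, np.round(s.fun,1))
p=s.x[:3]; np.save("lane0.npy",p)
for n,o in(("top",(80,100,480,320)),("scene",(130,120,410,340))):
    im=get_image(n).copy(); im=np.clip(im*1.5,0,255).astype(np.uint8)
    S=2;im=cv2.resize(im,None,fx=S,fy=S)
    def line(a,b,c):
        q=proj(n,L2W(p,np.array([a,b])))*S; cv2.line(im,tuple(int(v) for v in q[0]),tuple(int(v) for v in q[1]),c,1)
    for x in(64,-64): line([x,400,60],[x,-30,60],(255,0,0))
    for x in(68,-68,74,-74): line([x,-30,110],[x,-275,110],(0,255,0))
    line([-64,-277,110],[64,-277,110],(0,0,255))
    line([-112,-170,88],[-112,-170,137],(255,0,255)); line([-98,0,60],[-98,0,111],(255,0,255))
    for y in range(-260,390,40): line([-64,y,45],[64,y,45],(255,255,0))
    x0,y0,x1,y1=o; cv2.imwrite(f"pics/c_{n}.png",im[y0*2:y1*2,x0*2:x1*2,::-1])
E
```

```text
[ 5.96201661e+02 -6.68798044e+01 -8.74023870e-03  8.97076513e+01
  2.40458057e+00] [ 1.1  0.1  0.4  0.1 -0.2  0.3  0.3  0.1 -0.2  0.1 -0.1  0.  -0.3 -1.2
  0.4  0. ]
```

View pics/c_top.png

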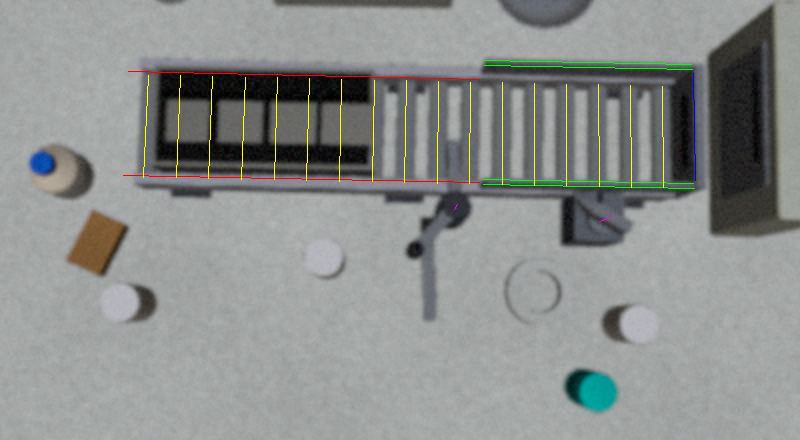

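View pics/c_scene.png

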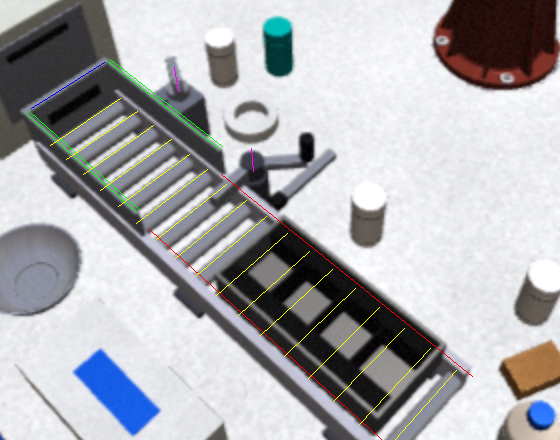

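```bash
cat >> lane.py <<'E'
def W2L(p,X):
    x,y,a=p; c,s=np.cos(a),np.sin(a); X=np.atleast_2d(X).astype(float); d=X[:,:2]-[x,y]
    return np.c_[c*d[:,0]+s*d[:,1], -s*d[:,0]+c*d[:,1], X[:,2]]
def topcircle(im,u,v,w=26,S=6,z=90):
    """refine the bright top disc of a canister near (u,v) in the top image"""
    x0,y0=int(u)-w,int(v)-w
    g=cv2.resize(cv2.GaussianBlur(im[y0:y0+2*w,x0:x0+2*w,:3].mean(2).astype(np.float32),(0,0),.8),None,fx=S,fy=S,interpolation=cv2.INTER_CUBIC)
    X=back("top",u,v,z); r=np.linalg.norm(proj("top",X+[0,23,0])-proj("top",X))*S
    k=int(r*1.5); yy,xx=np.mgrid[-k:k+1,-k:k+1]; d=np.hypot(xx,yy)
    K=(d<r-2)*1./(d<r-2).sum()-((d>r+2)&(d<r*1.3))*1./((d>r+2)&(d<r*1.3)).sum()
    m=cv2.matchTemplate(g,K.astype(np.float32),cv2.TM_CCORR); _,mx,_,l=cv2.minMaxLoc(m)
    uu=x0+(l[0]+k+.5)/S-.5; vv=y0+(l[1]+k+.5)/S-.5
    return uu,vv,mx,back("top",uu,vv,z)
E
python3 - <<'E'
from lane import *
import station
print([a for a in dir(station) if not a.startswith('_')], globals().get('grasp_offset'))
p=np.load("lane0.npy"); im=get_image("top"); sc=get_image("scene")
for u,v in[(241.7,229),(140,251),(399,262)]:
    a=topcircle(im,u,v); print(np.round(a[0],1),np.round(a[1],1),round(float(a[2]),1),np.round(a[3]),"lane",np.round(W2L(p,a[3])),"scene",np.round(proj("scene",a[3]),1), np.hypot(*a[3][:2]))
print("tape",back("top",346.5,245,24),"turq",back("top",376,295,90), "penl",back("top",294.5,256,14))
# tote corners inner top edge z=100 
for u,v in [(157,135),(157,181.5)]: print("tote +y",W2L(p,back("top",u,v,100)))
for u,v in [(266,137),(266,182.5)]: print("tote -y",W2L(p,back("top",u,v,100)))
# cells floor z=50: col edges
for e in [(288,384),(395,490),(497,592),(603,700)]: print("cell",[W2L(p,back("top",90+x/4,120+162/4,50))[0,:2].round(1) for x in e])
im=np.clip(im.astype(float)*1.8,0,255).astype(np.uint8)
crop(im,350,180,420,240,"d1",8,1); crop(sc,195,140,260,195,"d2",10); crop(im,140,120,180,200,"d3",8,1)
print([np.round(proj("top",L2W(p,P)),1) for P in([-112,-170,137],[-112,-170,103])])
E
```

```text
['Unreachable', 'get_calibration', 'get_image', 'get_obs', 'goto', 'grasp_offset', 'grip', 'move_j', 'move_l', 'regions_of', 'sign_off', 'solve_ik', 'spot_in', 'wait'] 18.700000000000003
240.8 227.4 14.6 [440.  92.  90.] lane [[-158.  157.   90.]] scene [[314.3 218.2]] 449.3091739465964
139.6 250.8 27.7 [383. 324.  90.] lane [[-216.  389.   90.]] scene [[402.7 257.3]] 502.26862497121675
398.9 261.6 27.1 [ 364. -278.   90.] lane [[-230. -213.   90.]] scene [[239.4 138.1]] 458.136905393425
tape [ 403.16024265 -167.28925905   24.        ] turq [ 286.6351243  -223.58106687   90.        ] penl [374.84428468 -38.89127159  14.        ]
tote +y [[ 55.8729389  359.16453634 100.        ]]
tote +y [[-54.91517717 354.18242786 100.        ]]
tote -y [[ 56.8935447  102.36097711 100.        ]]
tote -y [[-51.96437203 100.15677667 100.        ]]
cell [array([  5.5, 356.7]), array([  6.8, 298. ])]
cell [array([  6.9, 291.3]), array([  8.2, 233.1])]
cell [array([  8.3, 228.8]), array([  9.6, 170.5])]
cell [array([  9.7, 163.7]), array([ 11. , 104.1])]
[array([[385.2, 208.6]]), array([[381.4, 210.2]])]
```

View pics/d1.png

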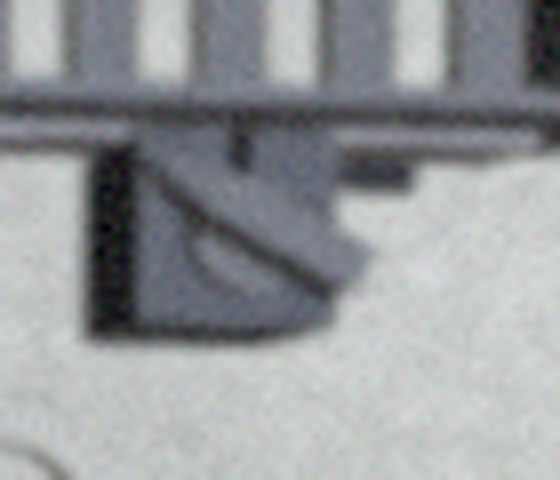

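View pics/d2.png

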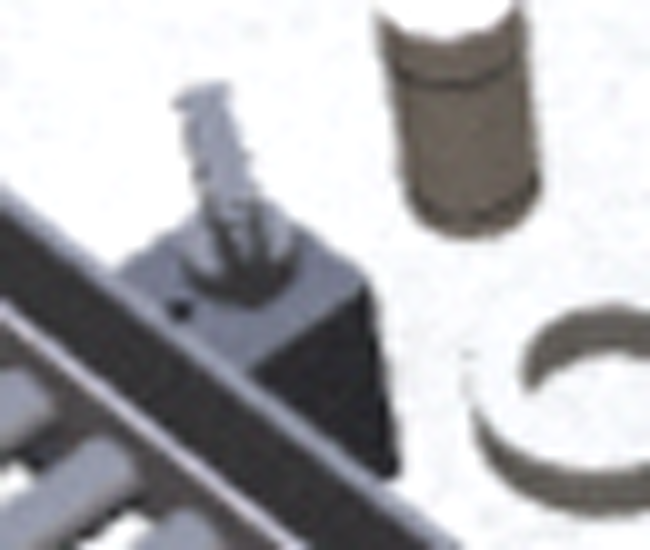

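View pics/d3.png

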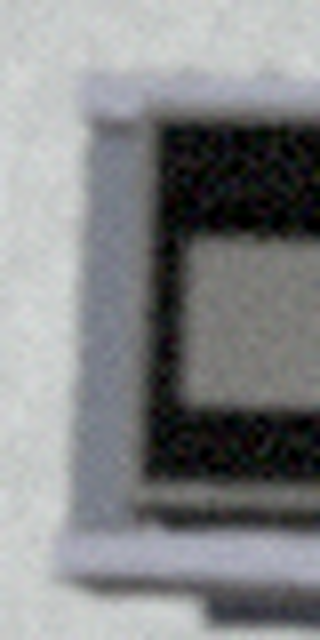

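```bash
cat > cam.py <<'E'
from lane import *
p=np.load("lane0.npy"); PA=np.degrees(p[2])
def gp(th,z,r=75):
    return L2W(p,[-98+r*np.cos(np.radians(th)),r*np.sin(np.radians(th)),z])[0]
def att(th): return [180,0,th+PA+90-360]
def st(s=""):
    o=get_obs(); print(s,"t",round(o['t'],1),o['tcp_pos'].round(1),o['ee_rot'].round(1),"F",o['wrist_force'].round(1),"w",round(o['grip_width'],1)); return o
def snap(n,cam="top",box=None,s=1,g=1.6):
    im=get_image(cam); b=box or (0,0,560,420); crop(im,*b,n,s,g); return im
E
python3 - <<'E'
from cam import *
th=136.5
print(gp(th,100),att(th))
goto(gp(th,200),att(th)); st(); grip(50); move_l(gp(th,160)); snap("e1","wrist"); snap("e2","scene",(200,120,400,270),4)
E
```

```text
[444.25562719 -13.92316081 100.        ] [180, 0, np.float64(-134.00077878943446)]
 t 3.4 [444.4 -13.5 200.1] [-180.     0.  -133.9] F [-0.6  1.   0.3] w 85.5
```

View pics/e1.png

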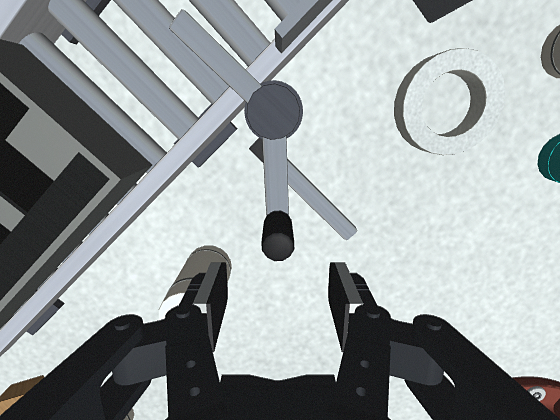

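View pics/e2.png

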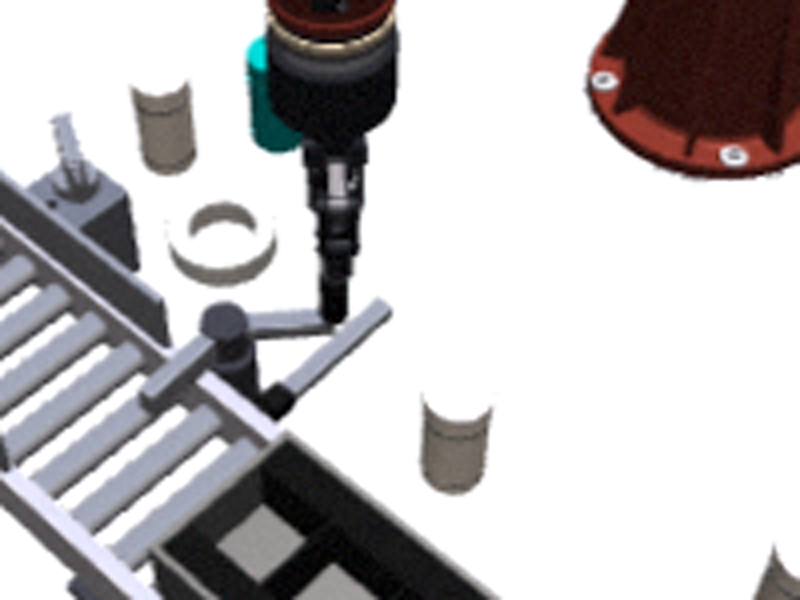

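```bash
python3 - <<'E'
from cam import *
th=136.5
move_l(gp(th,97),speed=100); st(); grip(10,30); o=st("grip")
g=W2L(p,[o['tcp_pos']])[0]; 
for k in np.arange(th+6,229.5,6): move_l(gp(k,97),att(k),speed=80)
move_l(gp(229.5,97),att(229.5),speed=60)
st("end")
im=snap("f1","top",(230,120,430,270),4)
E
```

```text
t 5.1 [444.8 -14.   97.5] [-180.    0. -134.] F [-0.4  0.6 -0.9] w 50.2
grip t 5.5 [444.9 -14.1  97.9] [-179.9    0.  -134. ] F [-1.4 -0.7  4.4] w 19.1
end t 9.6 [ 449.8 -122.2   97.8] [-179.9   -0.   -41.4] F [ 2.  -0.2  8.9] w 18.9
```

View pics/f1.png

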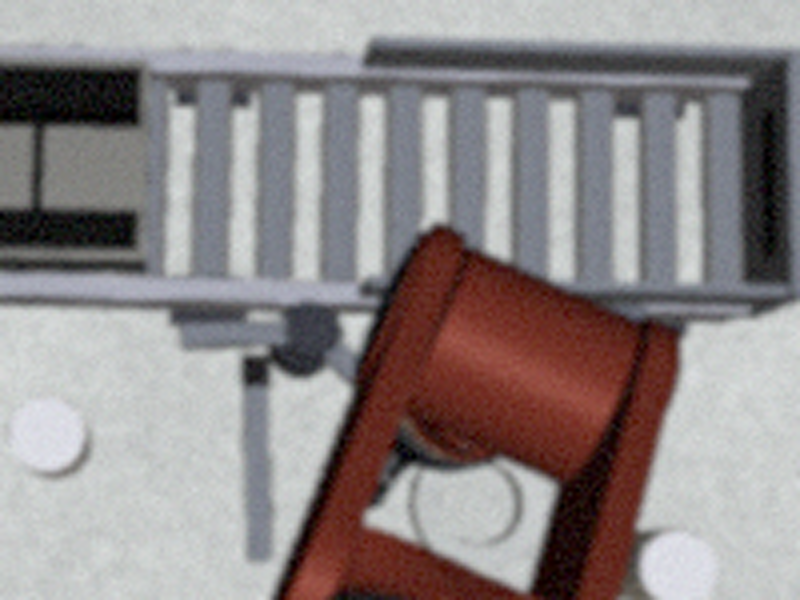

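```bash
python3 - <<'E'
from cam import *
grip(45); move_l(gp(229.5,180)); st()
print(solve_ik([364,-278,200],[180,0,55]))
im=snap("g1","top",(230,120,430,270),4); 
a=topcircle(im,399,262); print(a)
goto([364,-278,200],[180,0,55]); grip(85); snap("g2","wrist"); st(); im=snap("g3","top",(200,120,430,300),3)
E
```

```text
t 10.7 [ 448.3 -122.4  179.2] [ 1.8e+02  1.0e-01 -4.1e+01] F [-1.   0.1 -0.4] w 44.9
[ -46.16140044   -6.81694281  115.99355695    0.           70.82338586
 -101.16140044]
(405.25, 263.9166666666667, 23.89085578918457, array([ 358.65162241, -293.03444999,   90.        ]))
 t 13.1 [ 364. -278.  200.] [180.   0.  55.] F [-0.3 -0.5 -0.2] w 85.1
```

View pics/g2.png

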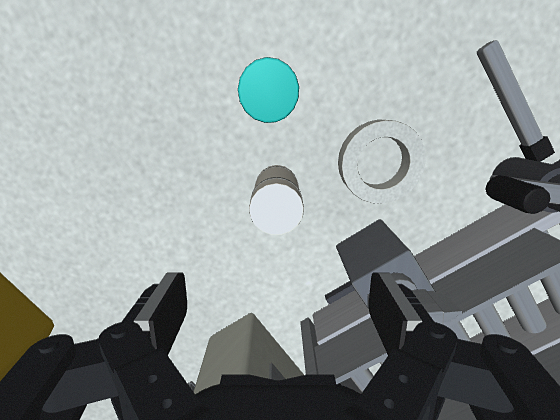

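View pics/g3.png

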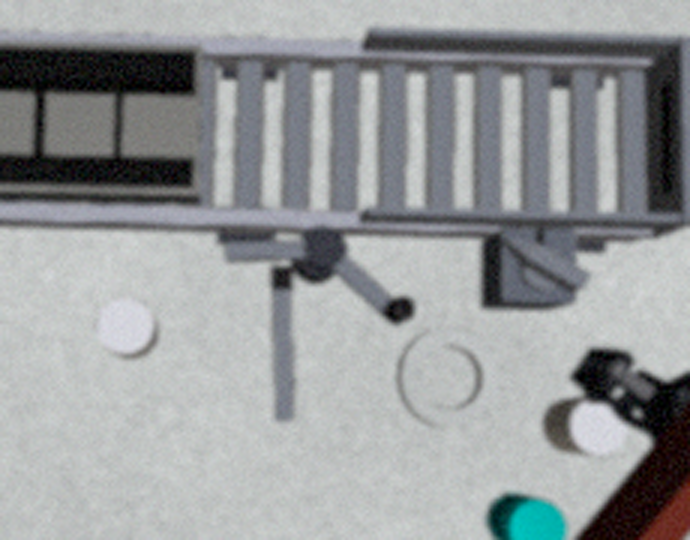

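```bash
cat >> cam.py <<'E'
from scipy.spatial.transform import Rotation as Rot
def wback(o,u,v,z):
    c=get_calibration("wrist"); M=np.array(c['mount'])
    R=Rot.from_euler('xyz',o['ee_rot'],degrees=True).as_matrix(); 
    d=R@M[:3,:3]@np.array([(u-c['cx'])/c['fx'],(v-c['cy'])/c['fy'],1]); C=o['tcp_pos']+R@M[:3,3]
    return C+d*(z-C[2])/d[2]
E
python3 - <<'E'
from cam import *
o=get_obs(); print(wback(o,276,209,90), wback(o,268.5,90,90))
E
```

```text
[ 363.10778825 -277.88691722   90.        ] [ 284.56752447 -229.64546925   90.        ]
```

Wrist and top views agree to about 1 mm: the white top is at wrist (276,209). Look-alikes to avoid are the turquoise can at (268,90), the saline bottle, and the bottle behind the hatch. Now grasping.

```bash
cat >> cam.py <<'E'
def pick(x,y,yaw):
    move_l([x,y,53],[180,0,yaw],speed=120); grip(30,40); o=st("grasp"); wait(.2)
    move_l([x,y,230],speed=150); return st("lift")
E
python3 - <<'E'
from cam import *
pick(363.5,-278,55)
snap("h1","wrist"); snap("h2","scene")
E
```

```text
grasp t 15.0 [ 363.8 -278.4   53.6] [179.9   0.   55. ] F [-1.1 -0.3  4.5] w 45.2
lift t 16.5 [ 362.8 -277.3  228.6] [-179.9   -0.    55. ] F [ 0.1  1.  -1.4] w 45.0
```

View pics/h2.png

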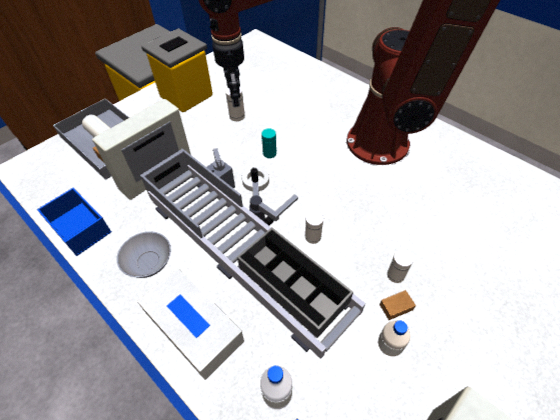

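```bash
cat >> cam.py <<'E'
def cell(k,ty=231,tx=1,z=0): return L2W(p,[tx,ty+[-95,-32,32,95][k],z])[0]
E
python3 - <<'E'
from cam import *
c=cell(0,z=230); print(c); goto(c,[180,0,PA]); c[2]=170; move_l(c); st()
snap("i1","wrist"); snap("i2","scene",(200,180,400,330),4); snap("i3","top",(100,100,320,265),3)
E
```

```text
[598.39028001  69.10626087 230.        ]
 t 18.7 [598.5  68.5 170.1] [180.    0.   -0.5] F [-0.6 -0.8 -0.9] w 45.4
```

View pics/i1.png

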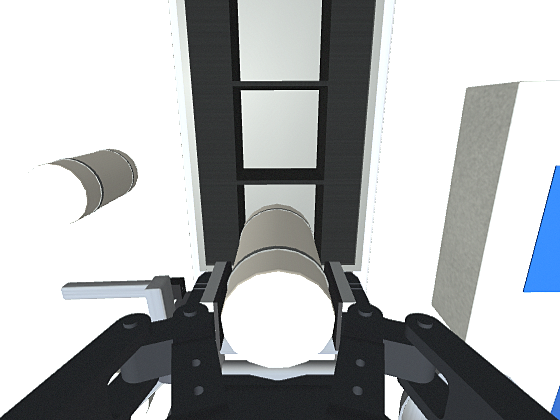

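View pics/i2.png

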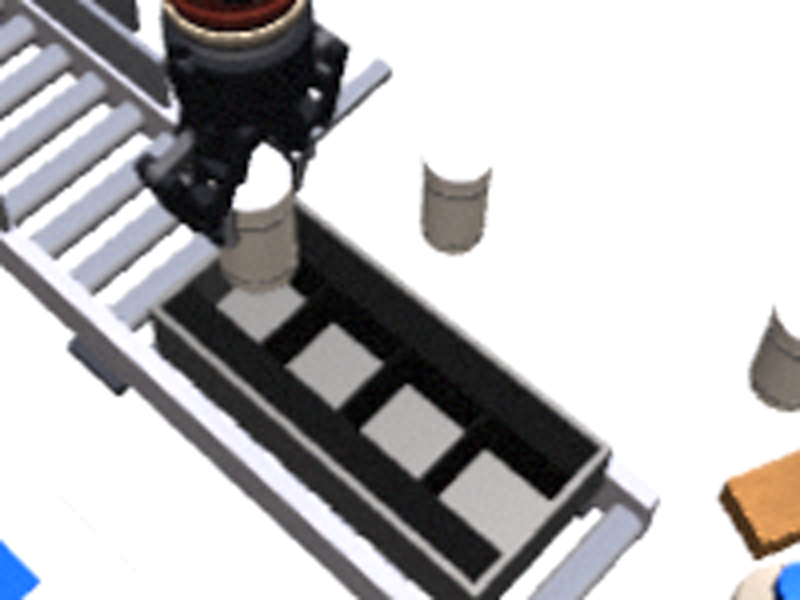

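View pics/i3.png

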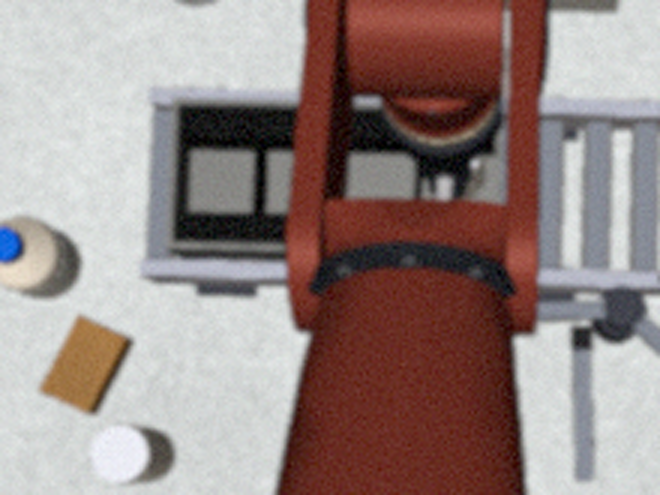

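```bash
python3 - <<'E'
from cam import *
o=get_obs()
for v in (82,88,168,183): print(v,W2L(p,wback(o,280,v,97)).round(1))
for u in (232,240,320,328): print(u,W2L(p,wback(o,u,83,97)).round(1), W2L(p,wback(o,u,83,50)).round(1))
E
```

```text
82 [[  4.2 232.   97. ]]
88 [[  4.2 228.4  97. ]]
168 [[  4.4 177.4  97. ]]
183 [[  4.5 166.9  97. ]]
232 [[-26.1 231.3  97. ]] [[-32.2 234.6  50. ]]
240 [[-21.  231.3  97. ]] [[-26.  234.6  50. ]]
320 [[ 29.5 231.4  97. ]] [[ 35.4 234.7  50. ]]
328 [[ 34.6 231.4  97. ]] [[ 41.6 234.7  50. ]]
```

```bash
cat >> cam.py <<'E'
def place(k,tx=2.5,ty=231,zb=104.5):
    c=cell(k,ty,tx,zb); 
    move_l([c[0],c[1],150],speed=80); st("a"); c[2]=115; move_l(c,speed=60); st("b"); c[2]=zb; move_l(c,speed=30); st("c")
    grip(62); st("open"); c[2]=230; move_l(c,speed=120)
E
python3 - <<'E'
from cam import *
place(0); snap("j2","scene",(200,180,400,330),4)
E
```

```text
a t 19.3 [598.9  69.1 148.6] [180.    0.2  -0.5] F [ 0.3  0.6 -0.5] w 45.0
b t 20.0 [600.   69.1 114.9] [-180.     0.    -0.5] F [-0.7  0.  -1. ] w 44.9
c t 20.5 [599.7  69.1 104.3] [-180.     0.    -0.5] F [-0.3  0.3 -1. ] w 44.9
open t 20.8 [600.3  69.1 105. ] [-1.8e+02 -1.0e-01 -5.0e-01] F [ 0.2 -0.8 -0.3] w 62.0
```

View pics/j2.png

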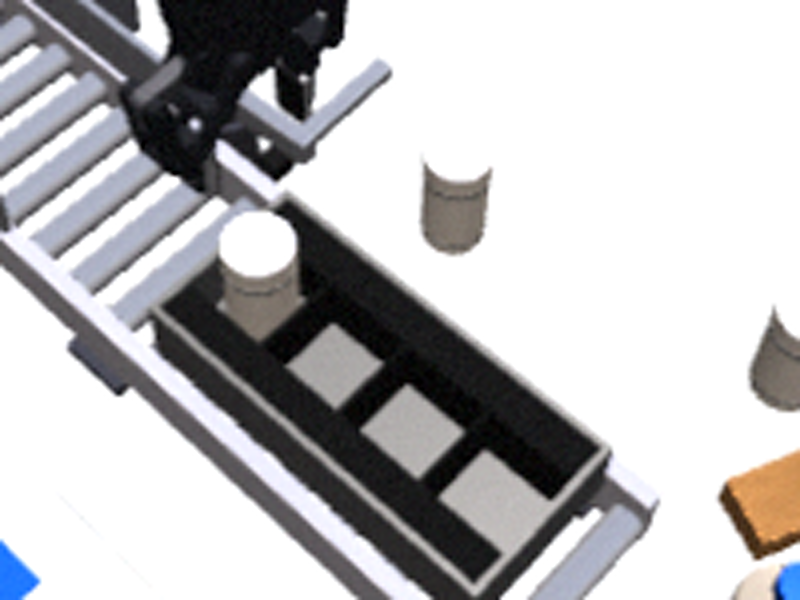

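```bash
python3 - <<'E'
from cam import *
goto([440,92,200],[180,0,90]); grip(85); o=st(); im=snap("k1","wrist"); 
print([(d['score'],d['extent']) for d in spot_in("can1_c","wrist")])
E
```

```text
t 23.8 [440.2  92.  200. ] [180.   0.  90.] F [-0.2  0.2  0.3] w 84.8
[(0.62, [254.8, 363.4, 51.3, 39.3])]
```

View pics/k1.png

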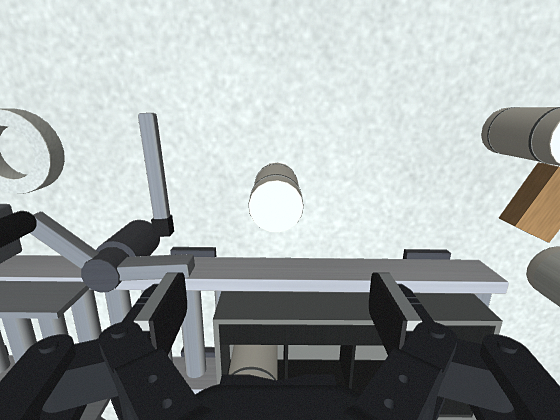

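```bash
python3 - <<'E'
from cam import *
o=get_obs(); w=wback(o,275.5,206.5,90); print(w)
if abs(w[0]-438)<8 and abs(w[1]-92)<8:
    pick(w[0],w[1],90)
    c=cell(1,z=230); goto(c,[180,0,PA]); c[2]=170; move_l(c); o=st(); snap("l1","wrist"); snap("l2","scene",(200,180,400,330),4)
E
```

```text
[437.53726029  91.28544808  90.        ]
grasp t 25.7 [438.   91.2  53.6] [180.   0.  90.] F [-0.3 -0.4  3.6] w 45.4
lift t 27.2 [436.6  91.2 228.7] [-179.9    0.    90. ] F [-0.1  0.2 -1.4] w 45.2
 t 29.2 [598.9 132.1 170.1] [-180.     0.    -0.5] F [-0.4  0.  -1.2] w 45.4
```

View pics/l1.png

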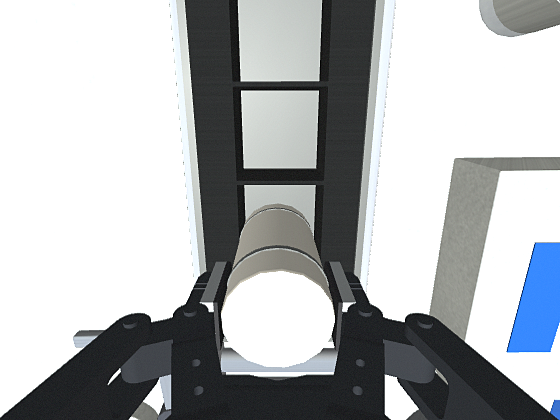

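View pics/l2.png

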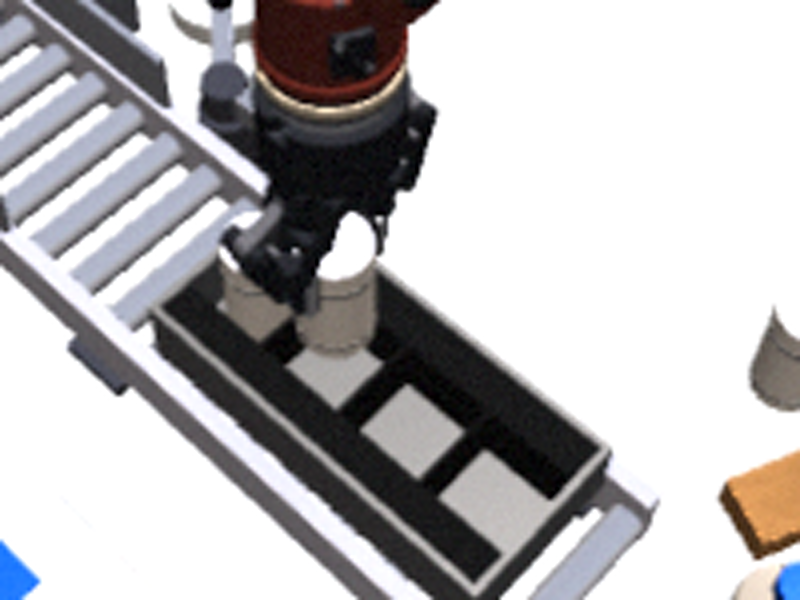

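```bash
python3 - <<'E'
from cam import *
place(1); im=snap("m2","scene",(200,180,430,350),3)
goto([383,324,200],[180,0,110]); grip(85); o=st(); snap("m1","wrist")
E
```

```text
a t 29.7 [599.5 132.  148.7] [ 1.8e+02  1.0e-01 -5.0e-01] F [ 0.3 -0.4 -1.4] w 44.9
b t 30.5 [600.5 132.1 114.9] [-180.     0.    -0.5] F [ 1.4  0.1 -1.7] w 45.0
c t 31.0 [600.3 132.1 104.3] [180.    0.   -0.5] F [ 0.5  0.2 -0.6] w 45.3
open t 31.3 [600.9 132.1 105. ] [-1.8e+02 -1.0e-01 -5.0e-01] F [-0.9 -0.1 -1. ] w 62.0
 t 34.2 [383.4 323.8 200. ] [180.    0.  109.9] F [0.7 1.4 0.4] w 85.1
```

View pics/m1.png

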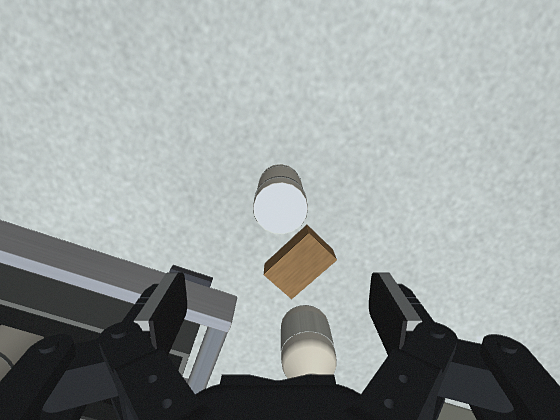

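View pics/m2.png

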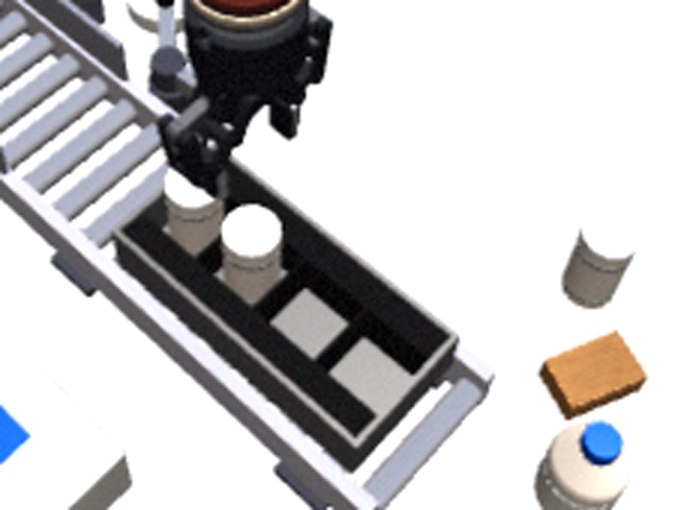

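```bash
python3 - <<'E'
from cam import *
o=get_obs(); w=wback(o,280.5,208.5,90); print(w)
if abs(w[0]-382)<8 and abs(w[1]-324)<8:
    pick(w[0],w[1],110)
    c=cell(2,z=230); goto(c,[180,0,PA]); c[2]=170; move_l(c); o=st(); snap("n1","wrist"); snap("n2","scene",(200,180,400,330),4)
E
```

```text
[381.65982592 326.8391343   90.        ]
grasp t 36.1 [382.1 327.   53.7] [180.   0. 110.] F [-0.2 -1.5  4.3] w 45.4
lift t 37.6 [380.8 326.3 228.6] [-179.8    0.   110. ] F [ 0.1  0.7 -2.4] w 45.1
 t 39.5 [599.4 196.5 170.1] [-180.     0.    -0.5] F [ 0.2  0.4 -1.5] w 45.1
```

View pics/n1.png

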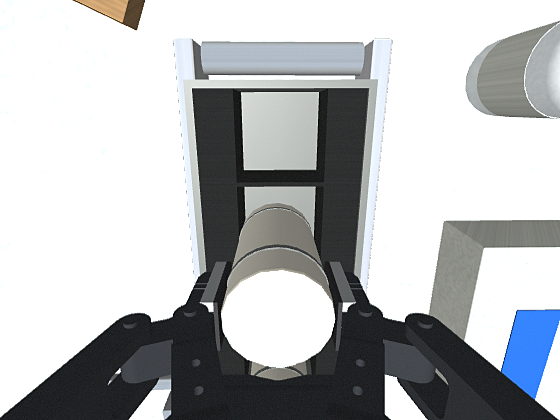

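View pics/n2.png

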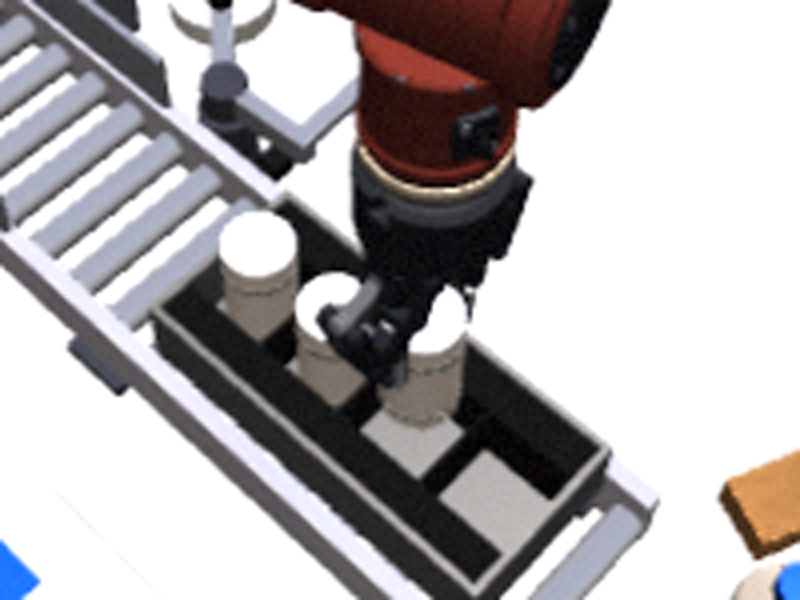

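```bash
python3 - <<'E'
from cam import *
place(2); grip(0)
def P(y,z=74): return L2W(p,[2,y,z])[0]
goto(P(395,230),[180,0,PA]); st(); im=snap("o1","scene"); snap("o2","top"); 
E
```

```text
a t 40.0 [600.2 195.8 148.7] [ 1.8e+02  1.0e-01 -5.0e-01] F [ 0.7  0.1 -2.4] w 45.1
b t 40.8 [601.1 196.1 114.9] [-180.    -0.    -0.5] F [-0.2 -0.  -1.6] w 45.0
c t 41.3 [600.8 196.1 104.3] [180.    0.   -0.5] F [-0.2  0.2 -1.4] w 44.8
open t 41.6 [601.4 196.2 105. ] [-1.8e+02 -1.0e-01 -5.0e-01] F [ 0.9 -0.7 -0.7] w 62.0
 t 44.0 [601.4 328.7 229.7] [180.    0.   -0.4] F [-0.2  0.2  0. ] w 0.4
```

View pics/o1.png

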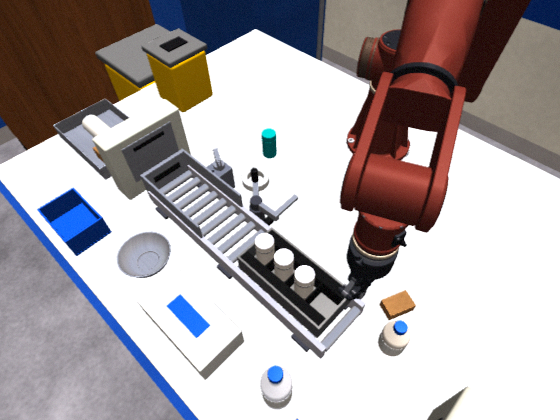

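View pics/o2.png

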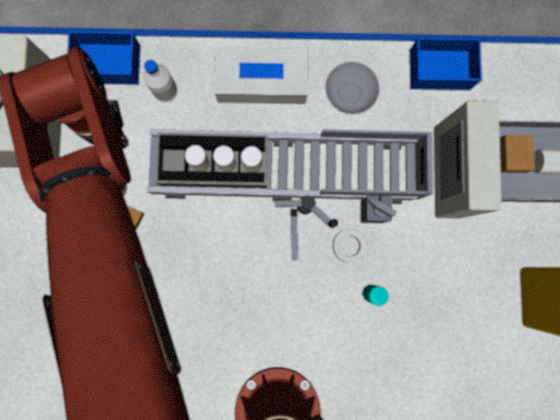

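```bash
python3 - <<'E'
from cam import *
def P(y,z=74): return L2W(p,[1.5,y,z])[0]
move_l(P(395),speed=120); o=st()
print(W2L(p,o['tcp_pos']))
move_l(P(376),speed=40); st()
for y in (330,250,170,90,30): move_l(P(y),speed=70); st(y)
snap("q1","scene"); snap("q2","top",(100,100,450,300),2)
E
```

```text
t 45.5 [602.1 328.5  75.3] [-1.799e+02 -1.000e-01 -5.000e-01] F [-0.1  0.5  0.3] w 0.2
[[  2.45386848 395.41281098  75.34902327]]
 t 46.2 [601.  308.9  74. ] [-180.     0.    -0.5] F [-0.5 -0.1 -0.3] w -0.1
330 t 47.0 [600.6 262.6  74. ] [180.    0.   -0.5] F [-0.3 -0.2 -0.4] w -0.3
250 t 48.3 [600.1 183.2  74.1] [180.   -0.   -0.5] F [-0.1 -0.1  0.5] w -0.1
170 t 49.5 [599.2 103.2  73.9] [180.   -0.   -0.5] F [-1.   0.   0.4] w -0.2
90 t 50.8 [598.7  23.1  74.1] [180.   -0.   -0.5] F [ 0.8  0.8 -0.5] w -0.1
30 t 51.9 [597.9 -37.1  73.9] [180.    0.   -0.5] F [ 0.1 -0.1  0.3] w 0.3
```

View pics/q1.png

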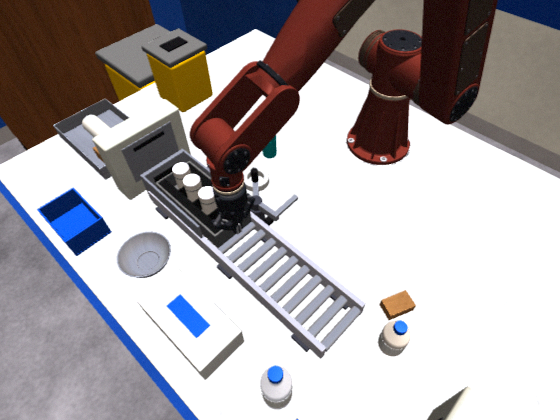

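View pics/q2.png

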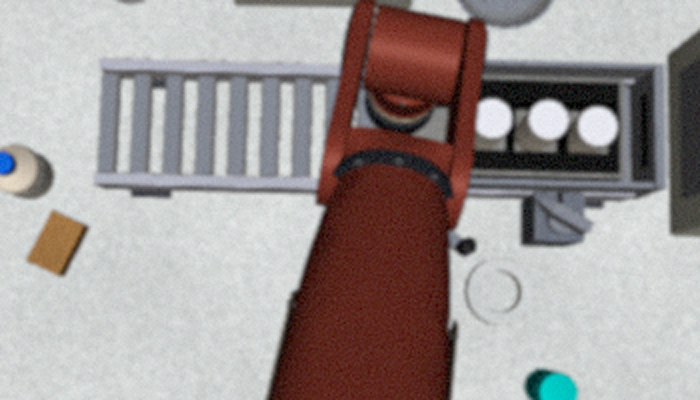

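```bash
python3 - <<'E'
from cam import *
def P(y,z=74): return L2W(p,[1,y,z])[0]
for y in (10,2,-2,-4,-6,-7,-8,-9,-10,-11,-12):
    move_l(P(y),speed=25); o=st(y)
    if o['wrist_force'][1]>12: break
wait(.4); st("hold")
E
```

```text
10 t 52.9 [597.1 -57.1  74. ] [180.    0.   -0.5] F [0.1 0.4 0.2] w -0.2
2 t 53.4 [597.3 -65.3  74. ] [180.   -0.   -0.5] F [-0.9 -0.2 -1.2] w -0.2
-2 t 53.7 [597.2 -69.2  74. ] [180.   -0.   -0.5] F [-1.2  0.4  0.4] w -0.2
-4 t 53.9 [597.2 -71.1  74. ] [180.   -0.   -0.5] F [ 0.5 -1.2  0.1] w 0.2
-6 t 54.2 [597.1 -72.3  74. ] [-179.9    0.    -0.5] F [ 0.   3.6 -0. ] w 0.5
-7 t 54.4 [597.1 -72.3  74. ] [-179.8    0.    -0.5] F [-0.1  7.   0.5] w -0.0
-8 t 54.7 [597.1 -72.3  74.1] [-179.7    0.    -0.5] F [-0.9  8.2  0.8] w -0.2
-9 t 54.9 [597.  -72.3  74.1] [-179.6    0.    -0.5] F [-0.1 11.1  3.7] w 0.1
-10 t 55.2 [596.9 -72.3  74. ] [-179.5    0.    -0.6] F [ 0.6 13.3  2.5] w -0.0
hold t 55.6 [597.  -72.4  74.1] [-179.6    0.    -0.6] F [ 0.2 13.9  2.4] w -0.1
```

```bash
python3 - <<'E'
from cam import *
def P(y,z=74): return L2W(p,[1,y,z])[0]
move_l(P(15),speed=60); move_l(P(15,230),speed=150)
n=L2W(p,[-112,-170,230])[0]; print(n)
yaw=PA-30  # jaw perpendicular to bar (bar at ~30deg cw from +y -> jaw dir = lane x rotated -30)
print(solve_ik(n,[180,0,yaw]))
goto(n,[180,0,yaw]); st(); grip(30); snap("r1","wrist"); snap("r2","scene",(130,120,330,270),4); 
print(proj("scene",L2W(p,[0,-147,100])))
E
```

```text
[ 482.72011713 -235.89441686  230.        ]
[-3.35298919e+01  1.77970210e+00  1.04378902e+02 -2.54444375e-14
  7.38413954e+01 -3.02911313e+00]
 t 58.2 [ 483.  -235.3  229.6] [-179.9    0.   -30.5] F [0.4 0.2 0.4] w 0.0
[[193.2248902  188.37454535]]
```

View pics/r1.png

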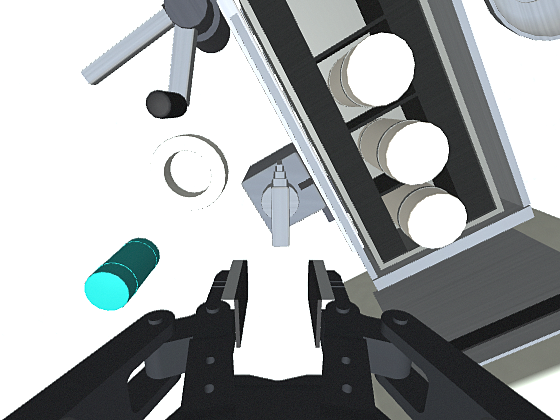

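View pics/r2.png

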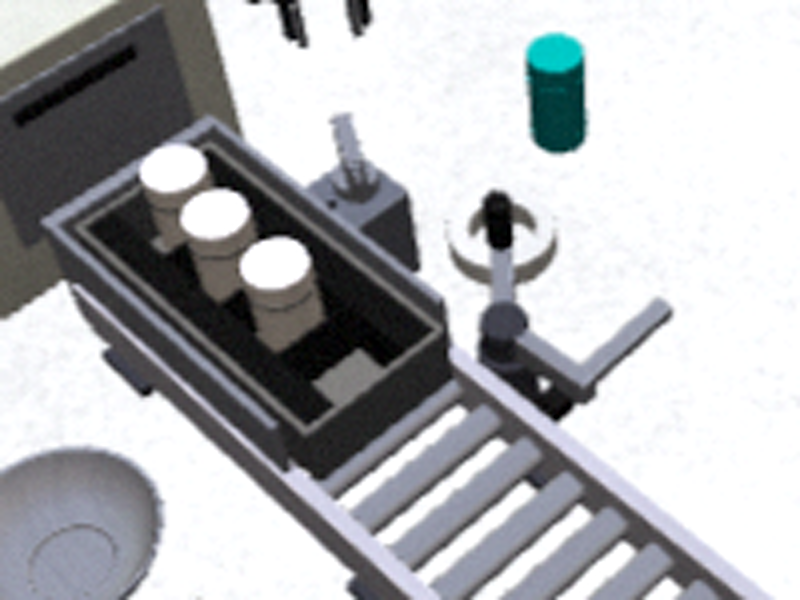

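```bash
python3 - <<'E'
from cam import *
im=get_image("wrist"); o=get_obs(); crop(im,240,140,330,260,"s1",5,.9)
for q in [(278.5,165),(281.5,245),(280,210)]: print(W2L(p,wback(o,*q,137)).round(1))
c=get_calibration("wrist"); M=np.array(c['mount']); 
E
```

```text
[[ -91.3 -134.9  137. ]]
[[-121.2 -191.9  137. ]]
[[-107.7 -165.7  137. ]]
```

View pics/s1.png

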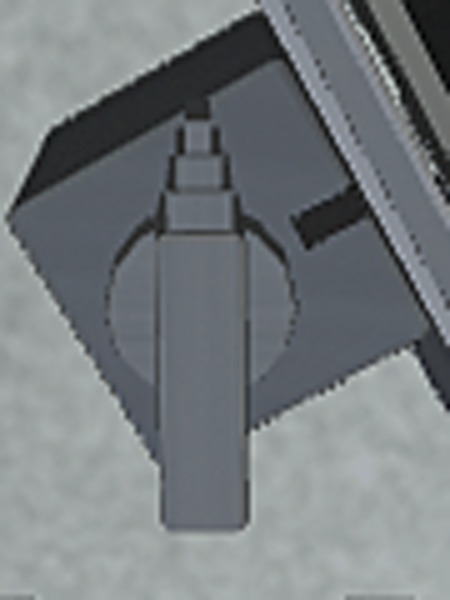

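```bash
python3 - <<'E'
from cam import *
n=lambda z:L2W(p,[-110.8,-170,z])[0]
move_l(n(150),[180,0,PA-29],speed=100); grip(28); move_l(n(112),speed=60); st("down")
grip(5,35); st("gripped")
for a in range(34,90,5): goto(n(112),[180,0,PA-a])
goto(n(112),[180,0,PA-90]); wait(.3); st("turned")
grip(28); st("rel"); move_l(n(150),speed=80); move_l(n(230),speed=120); snap("t1","wrist"); snap("t2","top",(300,120,440,240),5); st()
E
```

```text
down t 60.7 [ 484. -236.  112.] [180.   -0.  -29.5] F [ 0.6 -0.8  0.2] w 27.9
gripped t 61.0 [ 484.7 -236.4  112.7] [ 1.80e+02 -1.00e-01 -2.95e+01] F [ 2.8 -1.1 -0.3] w 13.4
turned t 64.5 [ 484.1 -235.2  112.7] [-1.80e+02  1.00e-01 -9.03e+01] F [-0.1  2.7  6.8] w 13.2
rel t 64.8 [ 482.9 -235.4  110.9] [ 1.799e+02  1.000e-01 -9.040e+01] F [-0.7  0.4 -0.1] w 27.9
 t 66.4 [ 483.1 -235.4  228.5] [ 1.799e+02  1.000e-01 -9.050e+01] F [-0.4  0.1  0. ] w 27.9
```

View pics/t1.png

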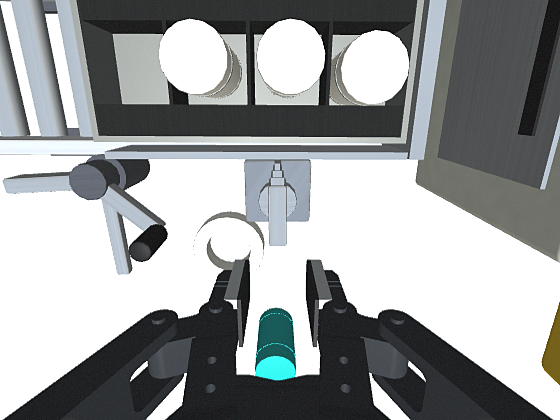

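```bash
python3 - <<'E'
from cam import *
th=229.5
goto(gp(th,200),att(th)); grip(45); snap("u1","wrist"); move_l(gp(th,97),speed=100); grip(10,30); st("grip")
for k in np.arange(th-6,137,-6): move_l(gp(k,97),att(k),speed=80)
for k in (138,137,136,135): move_l(gp(k,97),att(k),speed=40); st(k)
snap("u2","top",(230,120,430,270),4); snap("u3","scene",(130,120,330,270),4)
E
```

```text
grip t 69.0 [ 449.6 -122.9   97.8] [-1.8e+02 -1.0e-01 -4.1e+01] F [-0.7  0.2  4.2] w 19.1
138 t 73.1 [442.9 -14.   97.7] [ 1.799e+02  1.000e-01 -1.325e+02] F [-3.1  5.7  8.1] w 18.8
137 t 73.3 [443.8 -13.1  97.8] [ 1.799e+02  1.000e-01 -1.335e+02] F [-3.5  4.7  9.2] w 19.0
136 t 73.6 [444.7 -12.1  97.8] [ 1.798e+02  1.000e-01 -1.345e+02] F [-3.   5.5  8.2] w 19.4
135 t 73.8 [445.6 -11.2  97.7] [ 1.798e+02  1.000e-01 -1.355e+02] F [-3.   5.3  8.6] w 19.3
```

View pics/u3.png

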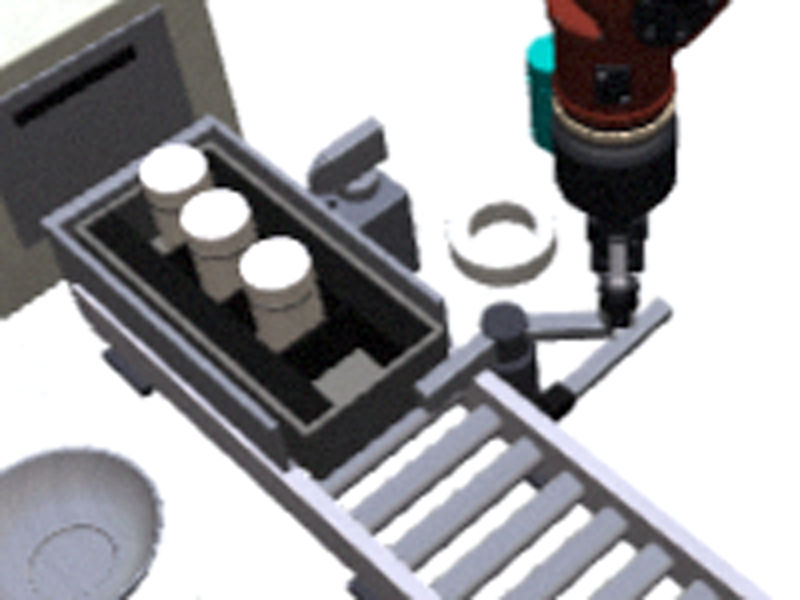

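```bash
python3 - <<'E'
from cam import *
for k in (134,133,132,131):
    move_l(gp(k,97),att(k),speed=30); o=st(k)
    if np.linalg.norm(o['wrist_force'][:2]-[-3,5.4])>8: break
grip(45); st("rel"); o=get_obs(); q=o['tcp_pos'].copy(); q[2]=200; move_l(q); goto([380,120,300],[180,0,-135]); 
snap("v2","top",(230,120,430,270),4); snap("v3","scene",(130,120,330,270),4); im=snap("v4","top")
E
```

```text
134 t 74.2 [446.5 -10.2  97.7] [ 1.798e+02  1.000e-01 -1.365e+02] F [-2.6  5.5  8.7] w 18.9
133 t 74.4 [447.1  -9.6  97.7] [ 179.8    0.  -137.4] F [-4.3  4.3  9.7] w 19.3
132 t 74.7 [447.3  -9.7  97.7] [ 179.8   -0.2 -138.4] F [-6.1  1.  11.4] w 19.2
131 t 74.9 [447.5  -9.8  97.6] [ 179.9   -0.3 -139.4] F [-8.6 -2.7 12.4] w 19.1
rel t 75.3 [449.4  -9.   96.6] [ 180.    -0.  -139.5] F [-0.9  0.7  0.4] w 44.8
```

View pics/v2.png

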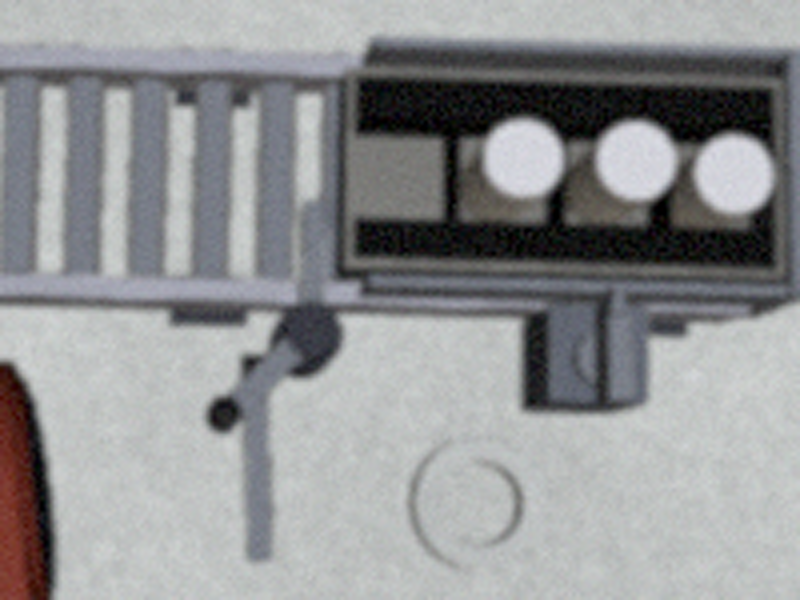

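View pics/v3.png

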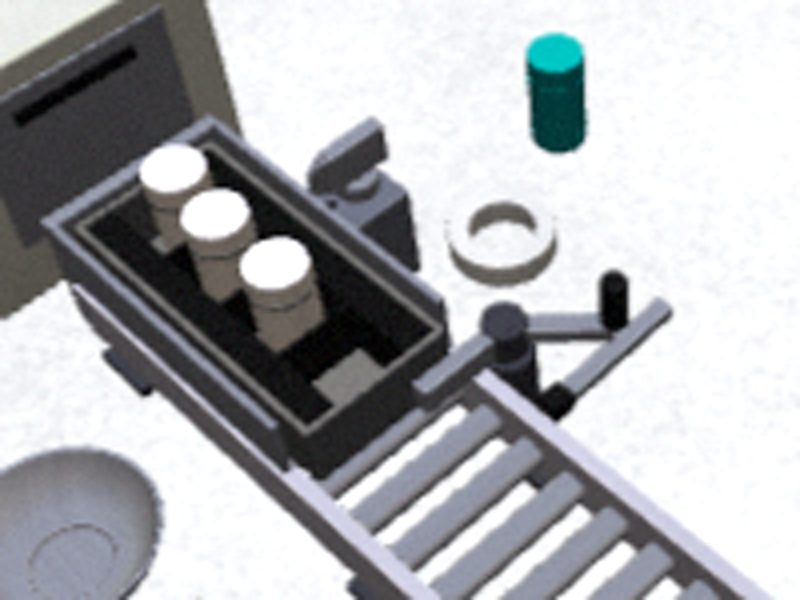

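```bash
python3 - <<'E'
from cam import *
for u in (230+343/4,230+784/4): print(W2L(p,back("top",u,163,100)).round(1))
st(); sign_off()
E
```

```text
[[ -3.1 -16.1 100. ]]
[[   2.6 -277.3  100. ]]
 t 77.0 [379.7 119.  298.1] [ 179.9   -0.2 -135.1] F [-0.4  0.7  0.2] w 45.2
the job is handed in; nothing more can be done
```

All steps are done in the required order, and I signed off at 77 s of the 208 s limit.

- **Lever opened:** I swung the cam lever fully open first. The top view showed its nose lying alongside the lane.
- **Canisters:** Three white canisters were on the counter. Each now stands upright in its own cell, with the cell at the loading end left empty. The turquoise look-alike and the bystanders were left where they were.
- **Tote:** I pushed it along the rollers until the contact force rose to about 14 N at the end stop. The last top image puts its ends at lane y -277 and -16 mm, so it is home against the stop.
- **Nut:** I turned it clockwise from about 0.5 rad to an intended 1.57 rad. In the pictures the bar points straight across the lane at the index line, and it covers the line. This was judged by eye and by the gripper's angle.
- **Lever closed:** I swung it back until the force rose at its end of travel. The last images show its nose across the lane behind the tote.

After that the gripper was clear of everything and the wrist force was near zero. No check failed. The only disagreement was about 2 mm in x between the camera's and the lane model's position for the nut axis, and I gripped midway between them.

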